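# Count to the third bay and stow a grinding wheel

## Task

First count the gaps of the wheel rack by touch: starting at the end with the tall post, run a fingertip along the sprung rail from the first gap's bump to the third's, staying on the rail between bumps and counting every gap whether full or empty, and go no further: never touch the fourth bump or any beyond it. Then, without lifting or tipping it, push the loose grinding wheel, the one lying in the lane, along the lane until it faces that third gap, and push it in until it is fully home against the back wall. Leave the other wheels, the stone block and the jar where they are, and finish clear of everything.

Things in the scene. Friction and masses are not known exactly. Their poses are not given: they have to be found in the camera images.
- rack: Fixed plywood rack, base 148 x 440 mm, 6 mm thick. Origin on the table. x points away from the robot into the gaps, y to the robot's left. Six gaps side by side, 52 mm wide, pitch 60, centres at y +150, +90, +30, -30, -90, -150 mm. Dividers 8 mm thick, 30 mm high above the table, from their round noses at x -6 to the back wall's face at x 44 mm; the wall is 8 mm thick, 30 mm high.
- rail (a joint): The aluminium rail, 20 mm wide, 356 mm long along rack y, behind the gaps' back wall, sprung as a whole: value in m, 0 up at rest, 0.008 fully pressed down; about 1 N starts it, 5 N bottoms it.
- post: Tall steel post, 16 mm across, 50 mm high, standing on the rack's base at one end of the rail, 205 mm from the rack's middle; it may be at the left or the right end. The gaps are counted from its end. Origin: centre of its foot, 6 mm above the table.
- cap: Low steel stud, 16 mm across and 8 mm high, at the other end of the rail. Origin: centre of its foot.
- wheel_mid (a point): Centre (half-way up) of the loose grinding wheel that is to be stowed: grey disc 46 mm across, 20 mm thick, about 90 g, lying flat in the lane near one end; its centre is 16 mm above the table and its top 26 mm. It slides freely. A fingertip 15 to 18 mm above the table clears the fence and still pushes it.
- wheel_b_mid (a point): Centre of a like wheel already stowed in the second gap from the left; leave it.
- wheel_c_mid (a point): Centre of a like wheel already stowed in the rightmost gap; leave it.
- stone: Pale stone block 32 x 36 x 24 mm lying in the lane near the end away from the loose wheel; leave it. Origin: centre of its underside.
- jar: Closed amber jar, 60 mm across, 85 mm high, on the table beside the rack; leave it. Origin: centre of its underside.
- bump_a (a point): Middle of the top of the bump on the rail opposite the leftmost gap, 46.5 mm above the table at rest.
- gap_a (a point): Where a wheel's centre lies when home in the leftmost gap, 16 mm above the table.
- bump_b (a point): Middle of the top of the bump on the rail opposite the second from the left gap, 46.5 mm above the table at rest.
- gap_b (a point): Where a wheel's centre lies when home in the second from the left gap, 16 mm above the table.
- bump_c (a point): Middle of the top of the bump on the rail opposite the third from the left gap, 46.5 mm above the table at rest.
- gap_c (a point): Where a wheel's centre lies when home in the third from the left gap, 16 mm above the table.
- bump_d (a point): Middle of the top of the bump on the rail opposite the third from the right gap, 46.5 mm above the table at rest.
- gap_d (a point): Where a wheel's centre lies when home in the third from the right gap, 16 mm above the table.
- bump_e (a point): Middle of the top of the bump on the rail opposite the second from the right gap, 46.5 mm above the table at rest.
- gap_e (a point): Where a wheel's centre lies when home in the second from the right gap, 16 mm above the table.
- bump_f (a point): Middle of the top of the bump on the rail opposite the rightmost gap, 46.5 mm above the table at rest.
- gap_f (a point): Where a wheel's centre lies when home in the rightmost gap, 16 mm above the table.
- wheel: The same loose wheel; origin: centre of its underside.
- lane (a point): Middle of the lane's floor, 6 mm above the table. The lane runs along rack y in front of the gaps on the robot's side, from rack x -60 to -6 mm (this point at -33), open at both ends. On the robot's side it has a low fence, 6 mm thick, its top 12 mm above the table.
- rail_top (a point): Middle of the rail's flat top, at rack x 66 mm, 44 mm above the table at rest. One rounded bump crosses it opposite each gap, 17 mm long along the rail, 2.5 mm proud (46.5 mm above the table). 43 mm of flat between bumps: keep the fingertip narrower than that along the rail. A closed tip run at a steady 42 mm above the table touches bumps and flats alike.
Things that resemble listed ones, but are neither listed nor needed, are in the scene too. Leave any blue or red look-alike of the wheel alone.

How it is judged:
On the way, in this order (a step that is already met when the one before it is completed fails the run):
1. a fingertip touches the bump of the first gap from the post, the wheel not yet moved (((y of post in the frame of rack above 0 m and contact force between the fingers and rail_c1 above 0.2 N) or (y of post in the frame of rack below 0 m and contact force between the fingers and rail_c6 above 0.2 N)) and distance of wheel_mid from where it was at the start of the episode below 0.02 m), for 0.03 s.
2. it runs on along the rail between the first and second bumps (((y of post in the frame of rack above 0 m and contact force between the fingers and rail above 0.2 N and contact force between the fingers and rail_c1 below 0.05 N and contact force between the fingers and rail_c2 below 0.05 N) or (y of post in the frame of rack below 0 m and contact force between the fingers and rail above 0.2 N and contact force between the fingers and rail_c6 below 0.05 N and contact force between the fingers and rail_c5 below 0.05 N)) and distance of wheel_mid from where it was at the start of the episode below 0.02 m), for 0.03 s.
3. it touches the second bump (((y of post in the frame of rack above 0 m and contact force between the fingers and rail_c2 above 0.2 N and contact force between the fingers and rail_c1 below 0.05 N) or (y of post in the frame of rack below 0 m and contact force between the fingers and rail_c5 above 0.2 N and contact force between the fingers and rail_c6 below 0.05 N)) and distance of wheel_mid from where it was at the start of the episode below 0.02 m), for 0.03 s.
4. it runs on between the second and third bumps (((y of post in the frame of rack above 0 m and contact force between the fingers and rail above 0.2 N and contact force between the fingers and rail_c2 below 0.05 N and contact force between the fingers and rail_c3 below 0.05 N) or (y of post in the frame of rack below 0 m and contact force between the fingers and rail above 0.2 N and contact force between the fingers and rail_c5 below 0.05 N and contact force between the fingers and rail_c4 below 0.05 N)) and distance of wheel_mid from where it was at the start of the episode below 0.02 m), for 0.03 s.
5. it touches the third bump (((y of post in the frame of rack above 0 m and contact force between the fingers and rail_c3 above 0.2 N and contact force between the fingers and rail_c2 below 0.05 N) or (y of post in the frame of rack below 0 m and contact force between the fingers and rail_c4 above 0.2 N and contact force between the fingers and rail_c5 below 0.05 N)) and distance of wheel_mid from where it was at the start of the episode below 0.02 m), for 0.03 s.
6. the loose wheel is home in the third gap (((y of post in the frame of rack above 0 m and x of wheel_mid in the frame of gap_c between -0.005 and 0.005 m and y of wheel_mid in the frame of gap_c between -0.007 and 0.007 m and z of wheel_mid in the frame of gap_c between -0.004 and 0.004 m and angle between wheel_mid's own z axis and vertical below 0.1 rad) or (y of post in the frame of rack below 0 m and x of wheel_mid in the frame of gap_d between -0.005 and 0.005 m and y of wheel_mid in the frame of gap_d between -0.007 and 0.007 m and z of wheel_mid in the frame of gap_d between -0.004 and 0.004 m and angle between wheel_mid's own z axis and vertical below 0.1 rad))), for 0.2 s.
At the end, for the whole second after the job is handed in: The loose wheel lies flat in the third gap from the post's end, its centre within 5 mm of the home position against the back wall and 7 mm of the gap's middle line, at rest; the rail is back up; the other wheels, stone and jar are within 12 mm of where they were (((y of post in the frame of rack above 0 m and x of wheel_mid in the frame of gap_c between -0.005 and 0.005 m and y of wheel_mid in the frame of gap_c between -0.007 and 0.007 m and z of wheel_mid in the frame of gap_c between -0.004 and 0.004 m and angle between wheel_mid's own z axis and vertical below 0.1 rad) or (y of post in the frame of rack below 0 m and x of wheel_mid in the frame of gap_d between -0.005 and 0.005 m and y of wheel_mid in the frame of gap_d between -0.007 and 0.007 m and z of wheel_mid in the frame of gap_d between -0.004 and 0.004 m and angle between wheel_mid's own z axis and vertical below 0.1 rad)) and linear speed of wheel below 0.01 m/s and distance of each of wheel_b_mid, wheel_c_mid, stone, jar from where it was at the start of the episode below 0.012 m and value of joint rail below 0.001 m); the robot touches nothing.
It fails at once if the fingers touch the bump of the fourth, fifth or sixth gap ((y of post in the frame of rack above 0 m and (contact force between the fingers and rail_c4 above 0.2 N or contact force between the fingers and rail_c5 above 0.2 N or contact force between the fingers and rail_c6 above 0.2 N)) or (y of post in the frame of rack below 0 m and (contact force between the fingers and rail_c3 above 0.2 N or contact force between the fingers and rail_c2 above 0.2 N or contact force between the fingers and rail_c1 above 0.2 N))).
It fails at once if the loose wheel is lifted or tipped (z of wheel_mid in the frame of rack above 0.024 m or angle between wheel_mid's own z axis and vertical above 0.3 rad).
It fails at once if another wheel, the stone block or the jar is moved (distance of any of wheel_b_mid, wheel_c_mid, stone, jar from where it was at the start of the episode above 0.015 m).
It also fails if it takes over 61 s, if anything falls off the work surface, if the arm or the gripper's body presses on something with over 40 N, if the wrist force passes 120 N, or if a joint passes its speed limit or range.

## Robot

A 6-joint arm with a two-finger parallel gripper is mounted at the origin on the work surface. World frame = base frame: x ahead of the robot, y to its left, z up, the work surface at z = 0. Lengths are in m, angles in rad, forces in N, time in s.
With the tool pointing down it reaches from about 0.3 to 0.775 m from the base axis. Payload 14.6 kg.
Tool frame: the origin (TCP) lies between the finger pads; the fingertips stand 8 mm ahead of it and the grasp point (between the pads) lies 11 mm behind it (ctrl.tip_reach is the distance from the TCP to the fingertips, in m); y points along the fingers, z is the direction in which the jaws open and shut, and the axes are right-handed (so a half turn about y gives the same grasp; the last joint's range is limited). The gripper opens to 94 mm and grips with 3 to 60 N. Pads are 16 mm wide; open, the fingers measure 119 mm over their backs; the gripper's body (75 mm by 177 mm) begins 78 mm behind the grasp point.
Start: joints at [1.229, 0.3, 1.521, -0, 1.321, -0.067], TCP at [0.149, 0.529, 0.213] pointing down, gripper open.
Joint ranges: [-3.03, 3.03], [-0.79, 2.21], [0.23, 2.52], [-1.04, 4.18], [0, 3.07], [-2.55, 2.55]. Speed limits (rad/s): [2.22, 2.22, 2.57, 3.14, 3.14, 3.14].

## Interface

Orientations are given as [roll, pitch, yaw] about the fixed x, y, z axes, in that order (R = Rz(yaw) Ry(pitch) Rx(roll)).
In Python, from station import ctrl gives the robot as it stands.
- The arm moves only by the tool play_rows, never from a script. Its arguments are lists of equal length, an entry for each row: "twist": the turn, a rotation vector about the world's x, y, z as a fraction of full scale, a list of three; "travel": the shift along the world's x, y, z as a fraction of full scale, a list of three; "grip": the gripper's target within -1 to 1 (shut at 1, half-way at 0, fully open at -1). A call has 1 to 12 rows; each row shifts and turns the commanded pose from where the row before left it; what a row does not reach is not made up. Full scale, the value 1, is 5 cm for a shift and 90 degrees for a turn. A row lasts 1/10 s, in which the tool goes at most 50 mm and 8.59 degrees, less where a joint would pass 70% of its speed; a pose out of reach is approached as far as the arm can. A call with a number of a shift or a turn outside -1 to 1 is refused whole. A call with a gripper value outside its range is refused whole. The fingers move at their own pace and stop on an object; "force" is the grip in N (left out, the last holds). Time passes only in rows, so rows that do not move let the fingers close. It gives the time, the measured TCP pose, the force and the opening at its end, in the units of the state.
- ctrl.get_obs(): the state, without advancing time (a new reading comes with each control period).
- ctrl.camera(name): name is "scene" or "top" or "wrist"; returns a dict with "img" (400x640x3 uint8, red, green, blue), "vfov" (degrees; the focal length in pixels is half the picture's height over the tangent of half this angle, whatever the lens; pixels are square), "cx", "cy" (the principal point, pixels), "rvec" (rotation vector, rad) and "tvec" (3), from world to camera coordinates, as OpenCV has them. Camera axes: x right, y down, z forward; pixel columns grow to the right and rows downward; lengths in m; the calibration is good to about 2 mm. A picture is of the moment at which its call begins. There is no depth.
- ctrl.hand_in(): hands the job in, once; it reports no verdict.
Trained networks look in a picture, given as the dict that the camera call returned (one of the last four; its "shot" number tells which), for a name from the list of things; names that differ only in an ending like _2 or _b are one class to them, and where a whole thing is asked for, a point or a joint stands for the part that bears it (a point fixed in the world has none). Each returns a list of dicts, best first, with "confidence" (0 to 1); they miss things now and then, are a little off and sometimes report something else, mostly with a low value. They report only what shows in the picture. A call takes as long as a camera call. They do not tell look-alikes from the thing itself.
- ctrl.boxes_of(name, picture): "point" ([column, row] in pixels, amid what is visible of it).
- ctrl.trace(name, picture): "pixels" (400x640 bool, what is visible of it) and "point" ([column, row] in pixels, amid what is visible of it).
The state is a dict: "time_s": time; "qpos": joint angles; "joint_vel": joint speeds; "tau": joint torques, N m; "ee_pos": TCP position; "eef_rot": TCP orientation; "force": force on the tool from outside, world axes, zero at the start; "moment": the same for the moment, N m; "grip_width": finger opening in m.
Only numpy, scipy, OpenCV 4.12 (cv2) and the standard library are available. Lean on these libraries where they do the work, as an engineer would, in place of code of your own. Each camera call takes 0.05 s, during which the arm holds its last target.

## Working session

There is one attempt and no reset: what is moved stays moved. The work goes in short steps, Python scripts to look and compute and a tool call to move; the robot and the scene stay as the last step left them, time stands still between calls to the robot, and variables do not carry over. Pictures are saved under pics/ and viewed, and the job is handed in when it is done.

Besides the shell and the picture viewer there is one more tool, called after "Request:" as name(argument=value, ...), one argument or row to a line, values as JSON. play_rows: Moves the arm, as the interface text tells. Its arguments: {"type":"object","properties":{"twist":{"type":"array"},"travel":{"type":"array"},"grip":{"type":"array"},"force":{"type":"number"}},"required":["twist","travel","grip"]}

```bash
ls; mkdir -p pics
cat > h.py <<'E'
import numpy as np, cv2
from station import ctrl
def save(c,n): cv2.imwrite('pics/'+n+'.png', cv2.cvtColor(c['img'],cv2.COLOR_RGB2BGR))
def K(c):
    f=c['img'].shape[0]/2/np.tan(np.radians(c['vfov'])/2)
    return f
def ray(c,p):
    f=K(c);R=cv2.Rodrigues(np.array(c['rvec'],float))[0];t=np.array(c['tvec'],float)
    d=R.T@np.array([(p[0]-c['cx'])/f,(p[1]-c['cy'])/f,1.]);return -R.T@t,d
def at_z(c,p,z):
    o,d=ray(c,p);return o+d*(z-o[2])/d[2]
def proj(c,X):
    f=K(c);R=cv2.Rodrigues(np.array(c['rvec'],float))[0]
    q=R@np.array(X,float)+np.array(c['tvec'],float);return q[:2]/q[2]*f+[c['cx'],c['cy']]
E
python3 - <<'E'
from h import *
np.set_printoptions(precision=4,suppress=True)
for n in ['scene','top','wrist']:
    c=ctrl.camera(n);save(c,n+'0');print(n,c['vfov'],c['cx'],c['cy'],ray(c,(320,200)))
    for k in ['rack','post','cap','wheel','stone','jar','rail','bump_a','rail_top','lane']:
        print(k,[(np.round(d['point']).tolist(),round(d['confidence'],2)) for d in ctrl.boxes_of(k,c)][:6])
print(ctrl.get_obs(), ctrl.tip_reach)
E
```

```text
pics
scene 57.041076768499 321.42247316568324 201.0137458555577 (array([ 0.9691, -0.0697,  0.7325]), array([-0.5465,  0.2575, -0.7969]))
rack [([287.0, 243.0], 0.88)]
post [([197.0, 284.0], 0.52)]
cap [([282.0, 244.0], 0.6)]
wheel [([227.0, 235.0], 0.84), ([188.0, 216.0], 0.76), ([231.0, 198.0], 0.7), ([152.0, 243.0], 0.63), ([283.0, 244.0], 0.16)]
stone [([338.0, 211.0], 0.78)]
jar [([430.0, 166.0], 0.66), ([289.0, 258.0], 0.51)]
rail [([287.0, 257.0], 0.97), ([284.0, 244.0], 0.19)]
bump_a [([290.0, 257.0], 0.9), ([281.0, 244.0], 0.65)]
rail_top []
lane [([280.0, 246.0], 0.67)]
top 53.30830147976821 315.3972985146439 190.14092656800727 (array([0.4445, 0.145 , 0.9387]), array([ 0.0792, -0.033 , -0.9967]))
rack []
post [([354.0, 165.0], 0.68), ([443.0, 181.0], 0.41)]
cap [([354.0, 167.0], 0.47), ([399.0, 218.0], 0.43)]
wheel [([468.0, 250.0], 0.84), ([401.0, 220.0], 0.67), ([384.0, 265.0], 0.55), ([350.0, 195.0], 0.25)]
stone [([288.0, 200.0], 0.68), ([348.0, 190.0], 0.58)]
jar [([177.0, 194.0], 0.7), ([356.0, 165.0], 0.46)]
rail [([356.0, 164.0], 0.97)]
bump_a [([361.0, 167.0], 0.83)]
rail_top [([357.0, 167.0], 0.86), ([402.0, 219.0], 0.46)]
lane [([348.0, 193.0], 0.7)]
wrist 63.775830783784436 317.63545670538616 198.28947044363377 (array([0.069 , 0.5527, 0.3848]), array([ 0.2777, -0.0713, -0.958 ]))
rack []
post []
cap []
wheel []
stone []
jar []
rail []
bump_a []
rail_top []
lane []
{'time_s': 1.65, 'qpos': array([ 1.2294,  0.2999,  1.521 , -0.    ,  1.3207, -0.0666]), 'joint_vel': array([-0.0002,  0.002 ,  0.0002, -0.0014,  0.0013,  0.001 ]), 'tau': array([ -0.0008, -53.1659, -35.2916,   0.0708,   0.0214,   0.    ]), 'ee_pos': array([0.1492, 0.5293, 0.2135]), 'eef_rot': array([-1.5708, -0.    , -0.2748]), 'force': array([-0.9465,  0.8361, -0.1412]), 'moment': array([ 0.0291, -0.0043,  0.0443]), 'grip_width': 0.09391458773269752} 0.008
```

View pics/scene0.png

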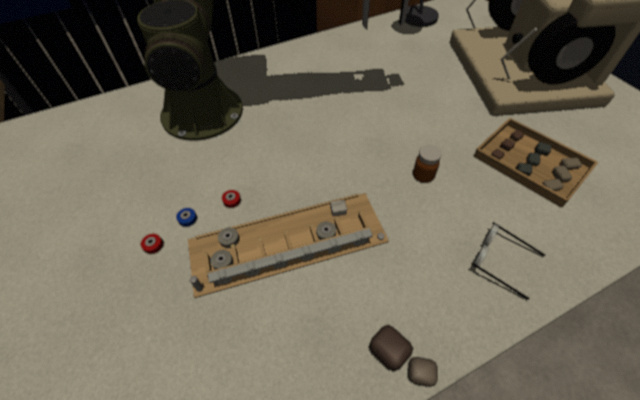

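View pics/top0.png

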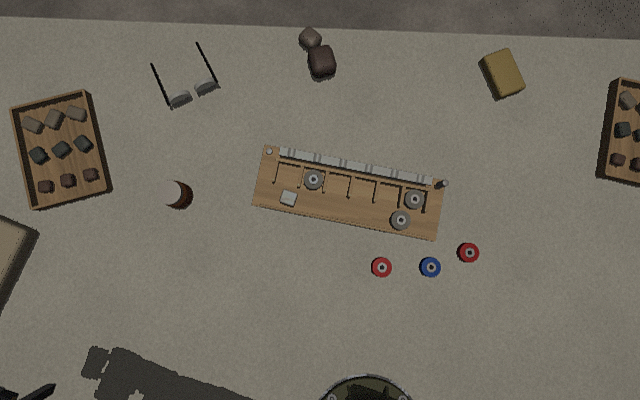

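View pics/wrist0.png

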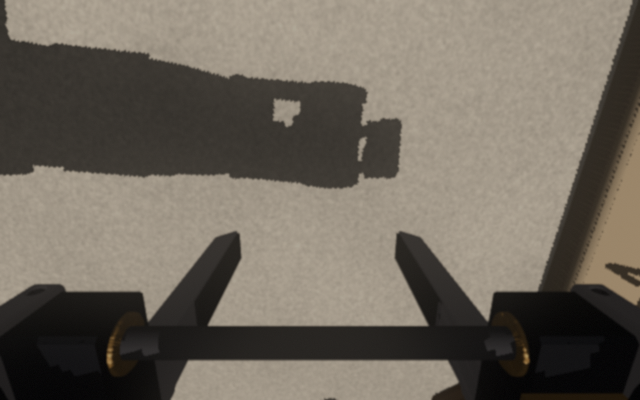

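The post is at the right end (top picture ~(441,184)), the cap at the left (269,151), and the loose wheel in the lane is at ~(401,220). Next I measure the rack pose.

Run:
```python
from h import *
im=cv2.imread('pics/top0.png')[130:250,240:460];cv2.imwrite('pics/top0z.png',cv2.resize(im,None,fx=3.6,fy=3.6,interpolation=cv2.INTER_CUBIC))
im=cv2.imread('pics/scene0.png')[185:305,180:400];cv2.imwrite('pics/scene0z.png',cv2.resize(im,None,fx=3.6,fy=3.6,interpolation=cv2.INTER_CUBIC))
```

```text
(no output)
```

View pics/top0z.png

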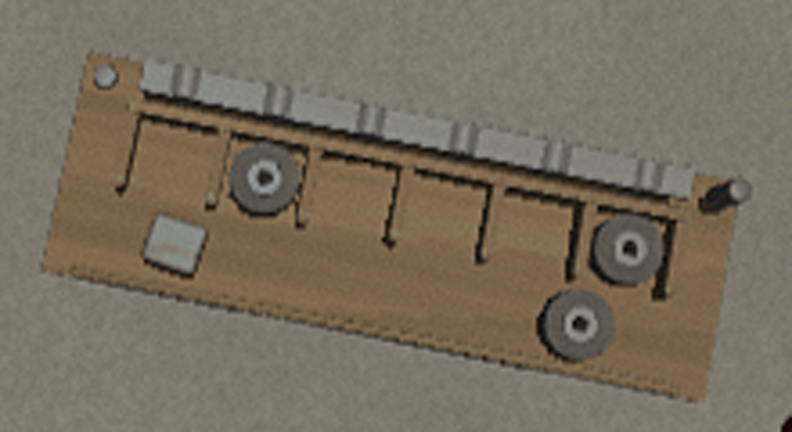

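View pics/scene0z.png

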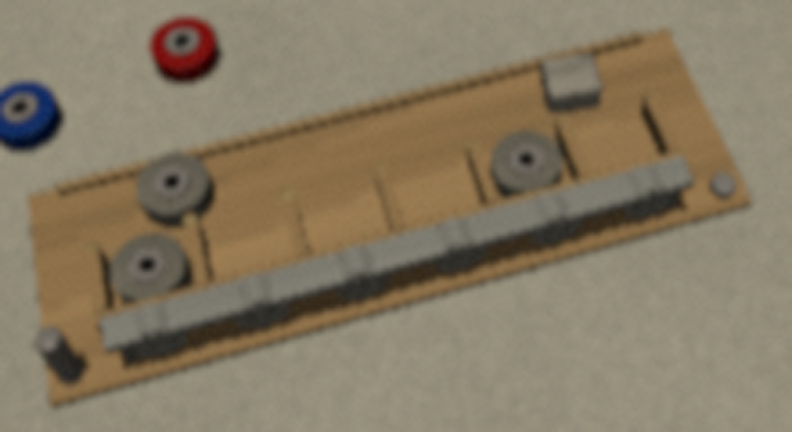

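```bash
cat > fit.py <<'E'
from h import *
from scipy.optimize import least_squares
np.set_printoptions(precision=4,suppress=True)
ct=ctrl.camera('top');cs=ctrl.camera('scene')
Y=[.15,.09,.03,-.03,-.09,-.15]
def z2p(z,o): return (np.array(z)+.5)/3.6-.5+np.array(o)
T=[((185,80),(277,99),(371,121),(463,139),(557,158),(650,177)),(.066,None,.0465)]
P={'t':[],'s':[]}
for z,y in zip([(185,80),(277,99),(371,121),(463,139),(557,158),(650,177)],Y): P['t'].append((z,(.066,y,.0465)))
P['t']+=[((92,50),(.074,.22,.006)),((42,271),(-.074,.22,.006)),((703,402),(-.074,-.22,.006)),((264,177),(.021,.09,.026)),((629,248),(.021,-.15,.026))]
for z,y in zip([(648,178),(555,210),(458,237),(358,262),(257,290),(152,318)],Y): P['s'].append((z,(.066,y,.0465)))
P['s']+=[((750,203),(.074,.22,.006)),((668,30),(-.074,.22,.006)),((30,195),(-.074,-.22,.006)),((52,404),(.074,-.22,.006)),((526,160),(.021,.09,.026)),((148,265),(.021,-.15,.026))]
C={'t':(ct,(240,130)),'s':(cs,(180,185))}
def W(p,X):
    c,s=np.cos(p[2]),np.sin(p[2]);return np.array([p[0]+c*X[0]-s*X[1],p[1]+s*X[0]+c*X[1],X[2]])
def fit(ks):
    def r(p): return np.concatenate([proj(C[k][0],W(p,X))-z2p(z,C[k][1]) for k in ks for z,X in P[k]])
    s=least_squares(r,[.5,.1,0],loss='soft_l1');return s.x,r(s.x).reshape(-1,2)
for ks in ['t','s','ts']:
    x,r=fit(ks);print(ks,x);print(r)
p=x
def toR(w):
    c,s=np.cos(p[2]),np.sin(p[2]);d=w[:2]-p[:2];return np.array([c*d[0]+s*d[1],-s*d[0]+c*d[1]])
for n,k,z,h in [('wheel','t',(579,324),.026),('wheel','s',(171,182),.026),('post','t',(740,190),.056),('post','s',(48,340),.056),('cap','t',(105,75),.014),('cap','s',(724,182),.014),('stone','t',(180,240),.03)]:
    w=at_z(C[k][0],z2p(z,C[k][1]),h);print(n,k,w,toR(w))
for n,X in [('bump_f',(.066,-.15,.0465)),('bump_e',(.066,-.09,.0465)),('bump_d',(.066,-.03,.0465)),('gap_d',(.021,-.03,.016)),('laned',(-.033,-.03,.016))]: print(n,W(p,X))
for n in ['jar']:
  for c in (ct,cs):
    print(n,[at_z(c,d['point'],.05) for d in ctrl.boxes_of(n,c)][:2])
E
python3 fit.py
```

```text
t [ 0.5323  0.0476 -0.1789]
[[ 0.2285 -0.303 ]
 [ 0.5308 -0.168 ]
 [ 0.2706 -0.8679]
 [ 0.559  -0.458 ]
 [ 0.2849 -0.3275]
 [ 0.2816 -0.1983]
 [-1.4703  2.1406]
 [-1.3402  1.7062]
 [-0.6076  3.8443]
 [-0.0569 -1.4025]
 [ 0.164   0.1337]]
s [ 0.5342  0.0484 -0.1716]
[[ 0.0403  1.1797]
 [-0.3155 -0.4022]
 [-0.2177 -0.4119]
 [ 0.031   0.3245]
 [-0.1515  0.4253]
 [ 0.0405  0.7317]
 [ 0.5834 -1.5862]
 [-0.2253 -1.7939]
 [-0.4948 -1.6947]
 [-0.6182 -1.8425]
 [ 1.4281  1.7188]
 [ 0.4894  1.4415]]
ts [ 0.5333  0.0481 -0.1759]
[[-0.1034 -0.6036]
 [ 0.2133 -0.5449]
 [-0.0336 -1.3211]
 [ 0.267  -0.9878]
 [ 0.004  -0.934 ]
 [ 0.0108 -0.8819]
 [-1.815   1.9357]
 [-1.5053  1.5342]
 [-0.6833  3.1171]
 [-0.3119 -1.7627]
 [-0.0445 -0.5297]
 [-0.2941  1.2138]
 [-0.6931 -0.4678]
 [-0.6291 -0.5823]
 [-0.4043  0.0435]
 [-0.5998  0.0277]
 [-0.4091  0.2111]
 [ 0.3049 -1.4399]
 [-0.2436 -1.7342]
 [-0.6061 -2.2978]
 [-1.0618 -2.4996]
 [ 1.1531  1.6359]
 [ 0.1552  0.9369]]
wheel t [ 0.477  -0.0713  0.026 ] [-0.0346 -0.1274]
wheel s [ 0.4757 -0.0721  0.026 ] [-0.0358 -0.1284]
post t [ 0.5622 -0.165   0.056 ] [ 0.0657 -0.2047]
post s [ 0.5635 -0.1653  0.056 ] [ 0.0671 -0.2048]
cap t [0.6314 0.2376 0.014 ] [0.0634 0.2038]
cap s [0.6306 0.2395 0.014 ] [0.0623 0.2054]
stone t [0.5233 0.1845 0.03  ] [-0.0338  0.1326]
bump_f [ 0.5721 -0.1111  0.0465]
bump_e [ 0.5826 -0.0521  0.0465]
bump_d [0.5931 0.007  0.0465]
gap_d [0.5488 0.0149 0.016 ]
laned [0.4956 0.0243 0.016 ]
jar [array([0.5131, 0.4384, 0.05  ]), array([0.5362, 0.0556, 0.05  ])]
jar [array([0.5344, 0.4383, 0.05  ]), array([0.567 , 0.0239, 0.05  ])]
```

```bash
sed -i "s/(\.074,/(.082,/g; s/(-\.074,/(-.066,/g" fit.py; sed -i "s/^C={/P['t']+=[((740,190),(.066,-.205,.056)),((105,75),(.066,.205,.014))];P['s']+=[((48,340),(.066,-.205,.056)),((724,182),(.066,.205,.014))]\nC={/" fit.py; python3 fit.py
```

```text
t [ 0.5312  0.0475 -0.1712]
[[-0.0955  0.61  ]
 [ 0.2541  0.5495]
 [ 0.0384 -0.3464]
 [ 0.3685 -0.1331]
 [ 0.1333 -0.1995]
 [ 0.1662 -0.2679]
 [-1.1552 -0.0184]
 [-0.5328 -0.4271]
 [ 0.3327  0.2565]
 [-0.1825 -0.6629]
 [ 0.1975  0.0952]
 [ 0.324   0.388 ]
 [-0.2908  0.1014]]
s [ 0.532   0.0486 -0.1689]
[[-0.382   0.1861]
 [-0.6685 -1.3605]
 [-0.5046 -1.3324]
 [-0.1937 -0.5558]
 [-0.3179 -0.4122]
 [-0.0721 -0.0602]
 [ 1.5195  0.2657]
 [ 0.3989 -0.2308]
 [-0.4081  0.5858]
 [-0.2981  0.9203]
 [ 1.0531  0.8435]
 [ 0.3276  0.7262]
 [ 0.2345 -0.5658]
 [ 0.2587  0.2662]]
ts [ 0.5315  0.0481 -0.1702]
[[-0.3755  0.5123]
 [-0.0209  0.426 ]
 [-0.2319 -0.4956]
 [ 0.1025 -0.3082]
 [-0.1288 -0.4006]
 [-0.0924 -0.495 ]
 [-1.4355 -0.0844]
 [-0.7551 -0.4817]
 [ 0.1415  0.0145]
 [-0.4335 -0.7806]
 [-0.0372 -0.1251]
 [ 0.0656  0.1343]
 [-0.5659  0.0298]
 [-0.6885  0.2168]
 [-0.9913 -1.3591]
 [-0.8412 -1.3619]
 [-0.541  -0.618 ]
 [-0.673  -0.5088]
 [-0.4315 -0.1932]
 [ 1.2347  0.331 ]
 [ 0.2105 -0.1951]
 [-0.6461  0.4234]
 [-0.6593  0.7457]
 [ 0.7715  0.8383]
 [ 0.0147  0.5962]
 [-0.1289 -0.735 ]
 [-0.0217  0.3214]]
wheel t [ 0.477  -0.0713  0.026 ] [-0.0336 -0.1269]
wheel s [ 0.4757 -0.0721  0.026 ] [-0.0347 -0.1279]
post t [ 0.5622 -0.165   0.056 ] [ 0.0663 -0.2048]
post s [ 0.5635 -0.1653  0.056 ] [ 0.0677 -0.2049]
cap t [0.6314 0.2376 0.014 ] [0.0663 0.2037]
cap s [0.6306 0.2395 0.014 ] [0.0652 0.2054]
stone t [0.5233 0.1845 0.03  ] [-0.0312  0.133 ]
bump_f [ 0.5712 -0.1109  0.0465]
bump_e [ 0.5813 -0.0518  0.0465]
bump_d [0.5915 0.0074 0.0465]
gap_d [0.5471 0.015  0.016 ]
laned [0.4939 0.0241 0.016 ]
jar [array([0.5181, 0.442 , 0.05  ]), array([0.587 , 0.0418, 0.05  ])]
jar [array([0.5392, 0.4429, 0.05  ]), array([0.5716, 0.0252, 0.05  ])]
```

Request:
play_rows(
  twist=[
    [0, 0, 0.006],
    [0, 0, 0.006],
    [0, 0, 0.006],
    [0, 0, 0.006],
    [0, 0, 0.006],
    [0, 0, 0.006],
    [0, 0, 0.006],
    [0, 0, 0.006],
    [0, 0, 0.006],
    [0, 0, 0.006],
    [0, 0, 0.006],
    [0, 0, 0],
  ],
  travel=[
    [0.3, -0.4, 0],
    [0.52, -0.8, 0],
    [0.52, -0.8, 0],
    [0.52, -0.8, 0],
    [0.52, -0.8, 0],
    [0.52, -0.8, 0],
    [0.52, -0.8, 0],
    [0.52, -0.8, 0],
    [0.52, -0.8, 0],
    [0.52, -0.8, 0],
    [0.52, -0.8, 0],
    [0.52, -0.8, 0],
  ],
  grip=[1, 1, 1, 1, 1, 1, 1, 1, 1, 1, 1, 1],
  force=30,
)

```text
time_s: 3.25
ee_pos: [0.451, 0.0674, 0.2137]
eef_rot: [-1.571, -0.001, -0.171]
force: [0.5, 1.0, 0.4]
grip_width: 0.002
```

Request:
play_rows(
  twist=[
    [0, 0, 0],
    [0, 0, 0],
    [0, 0, 0],
    [0, 0, 0],
    [0, 0, 0],
    [0, 0, 0],
    [0, 0, 0],
    [0, 0, 0],
  ],
  travel=[
    [0.48, -0.72, 0],
    [0.48, -0.72, 0],
    [0.48, -0.72, -0.3],
    [0.48, -0.72, -0.5],
    [0.4, -0.6, -0.5],
    [0.1, -0.12, -0.4],
    [0, 0, -0.3],
    [0, 0, 0],
  ],
  grip=[1, 1, 1, 1, 1, 1, 1, 1],
)

```text
time_s: 4.05
ee_pos: [0.5701, -0.1101, 0.1115]
eef_rot: [-1.57, 0.003, -0.171]
force: [-0.5, 1.6, -1.2]
grip_width: 0.0004
```

Run:
```python
from h import *
o=ctrl.get_obs();print(o['ee_pos'],o['eef_rot'],o['grip_width'],o['force'])
for n in ['wrist','top','scene']:
    c=ctrl.camera(n);save(c,n+'1')
    tip=o['ee_pos']-[0,0,.008];print(n,proj(c,tip))
```

```text
[ 0.57014895 -0.11005293  0.11150043] [-1.57043315  0.00348812 -0.17107067] 0.0004110159184212229 [-0.54368282  1.57016057 -1.21695815]
wrist [316.43724855 247.08626263]
top [427.32478438 175.23199524]
scene [214.71892544 258.95607109]
```

View pics/wrist1.png

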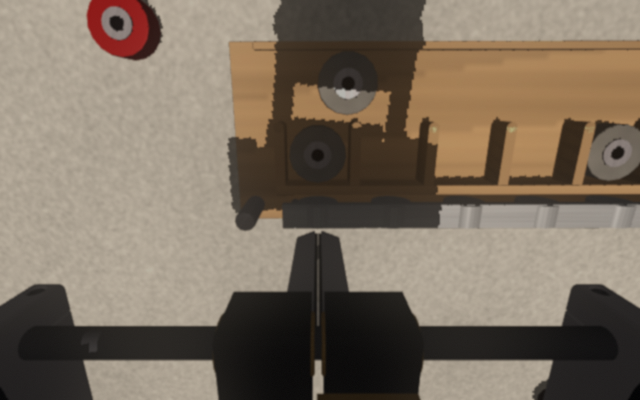

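View pics/scene1.png

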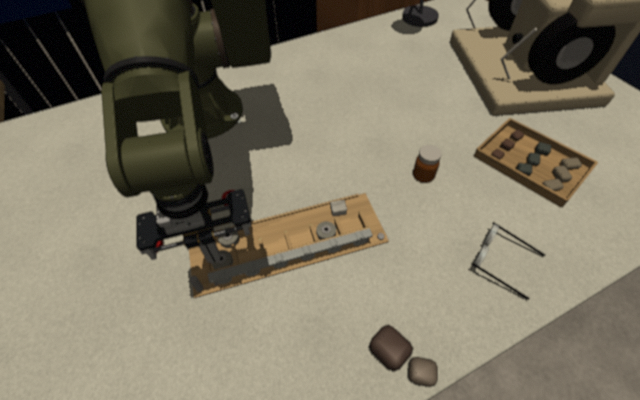

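```bash
cat >> h.py <<'E'
RP=(.5315,.0481,-.1702)
def W(X,p=RP):
    c,s=np.cos(p[2]),np.sin(p[2]);return np.array([p[0]+c*X[0]-s*X[1],p[1]+s*X[0]+c*X[1],X[2]])
def toR(w,p=RP):
    c,s=np.cos(p[2]),np.sin(p[2]);d=np.array(w)[:2]-p[:2];return np.array([c*d[0]+s*d[1],-s*d[0]+c*d[1]])
E
python3 - <<'E'
from h import *
c=ctrl.camera('wrist')
im=cv2.cvtColor(c['img'],cv2.COLOR_RGB2BGR)
im=cv2.resize(im,None,fx=1.25,fy=1.25)
for X in [(.066,y,.0465) for y in (.03,-.03,-.09,-.15)]+[(.021,.09,.026),(.021,-.15,.026),(-.066,-.22,.006)]+[(-.006,y,.03) for y in (-.06,0,.06)]:
    q=proj(c,W(X));print(X,q);cv2.circle(im,tuple(int(v*1.25) for v in q),3,(0,0,255),1)
cv2.imwrite('pics/w1o.png',im)
E
```

```text
(0.066, 0.03, 0.0465) [544.03034097 214.10675434]
(0.066, -0.03, 0.0465) [467.84797272 214.05317521]
(0.066, -0.09, 0.0465) [391.6919684  213.99961462]
(0.066, -0.15, 0.0465) [315.56231433 213.94607256]
(0.021, 0.09, 0.026) [612.23566819 153.23378005]
(0.021, -0.15, 0.026) [315.66404471 153.06623792]
(-0.066, -0.22, 0.006) [227.41927238  39.6870656 ]
(-0.006, -0.06, 0.03) [431.88145524 119.04638743]
(-0.006, 0, 0.03) [509.44751286 119.08419924]
(-0.006, 0.06, 0.03) [587.04091731 119.12202438]
```

View pics/w1o.png

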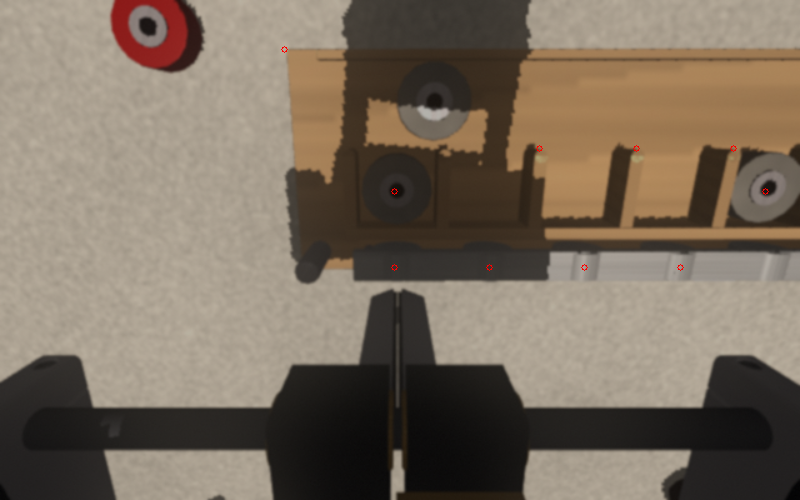

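Request:
play_rows(
  twist=[
    [0, 0, 0],
    [0, 0, 0],
    [0, 0, 0],
    [0, 0, 0],
    [0, 0, 0],
    [0, 0, 0],
    [0, 0, 0],
  ],
  travel=[
    [0, 0, -0.4],
    [0, 0, -0.4],
    [0, 0, -0.2],
    [0, 0, -0.15],
    [0, 0, -0.12],
    [0, 0, 0],
    [0, 0, 0],
  ],
  grip=[1, 1, 1, 1, 1, 1, 1],
)

```text
time_s: 4.95
ee_pos: [0.5715, -0.1105, 0.0507]
eef_rot: [-1.571, -0.001, -0.171]
force: [-1.6, 2.5, 3.9]
grip_width: 0.0008
```

Request:
play_rows(
  twist=[
    [0, 0, 0],
    [0, 0, 0],
    [0, 0, 0],
    [0, 0, 0],
    [0, 0, 0],
  ],
  travel=[
    [0.02, 0.118, -0.01],
    [0.02, 0.118, 0],
    [0.02, 0.118, 0],
    [0.02, 0.118, 0],
    [0.02, 0.118, 0],
  ],
  grip=[1, 1, 1, 1, 1],
)

```text
time_s: 5.45
ee_pos: [0.5764, -0.0806, 0.0495]
eef_rot: [-1.571, -0.0, -0.171]
force: [-0.4, -2.0, 2.2]
grip_width: 0.0002
```

Request:
play_rows(
  twist=[
    [0, 0, 0],
    [0, 0, 0],
    [0, 0, 0],
    [0, 0, 0],
    [0, 0, 0],
  ],
  travel=[
    [0.02, 0.118, 0],
    [0.02, 0.118, 0],
    [0.02, 0.118, 0],
    [0.02, 0.118, 0],
    [0.02, 0.118, 0],
  ],
  grip=[1, 1, 1, 1, 1],
)

```text
time_s: 5.95
ee_pos: [0.5813, -0.0514, 0.0496]
eef_rot: [-1.571, -0.0, -0.171]
force: [-0.1, -2.5, 4.0]
grip_width: 0.0007
```

Request:
play_rows(
  twist=[
    [0, 0, 0],
    [0, 0, 0],
    [0, 0, 0],
    [0, 0, 0],
    [0, 0, 0],
  ],
  travel=[
    [0.02, 0.118, 0],
    [0.02, 0.118, 0],
    [0.02, 0.118, 0],
    [0.02, 0.118, 0],
    [0.02, 0.118, 0],
  ],
  grip=[1, 1, 1, 1, 1],
)

```text
time_s: 6.45
ee_pos: [0.5863, -0.0216, 0.0494]
eef_rot: [-1.571, 0.0, -0.171]
force: [-0.1, -2.6, 2.1]
grip_width: 0.0004
```

Request:
play_rows(
  twist=[
    [0, 0, 0],
    [0, 0, 0],
    [0, 0, 0],
    [0, 0, 0],
    [0, 0, 0],
    [0, 0, 0],
  ],
  travel=[
    [0.02, 0.118, 0],
    [0.02, 0.118, 0],
    [0.02, 0.118, 0],
    [0.02, 0.118, 0],
    [0.02, 0.1, 0],
    [0, 0, 0],
  ],
  grip=[1, 1, 1, 1, 1, 1],
)

```text
time_s: 7.05
ee_pos: [0.5914, 0.0073, 0.0496]
eef_rot: [-1.57, -0.0, -0.171]
force: [-0.0, 2.8, 3.1]
grip_width: 0.0003
```

Request:
play_rows(
  twist=[
    [0, 0, 0],
    [0, 0, 0],
    [0, 0, 0],
    [0, 0, 0],
    [0, 0, 0],
    [0, 0, 0],
    [0, 0, 0],
    [0, 0, 0],
    [0, 0, 0],
    [0, 0, 0],
  ],
  travel=[
    [0, 0, 0.4],
    [0, 0, 0.6],
    [0, 0, 0.2],
    [-0.49, -0.52, 0],
    [-0.49, -0.52, 0],
    [-0.49, -0.52, 0],
    [-0.49, -0.52, 0],
    [-0.49, -0.54, 0],
    [0, 0, 0],
    [0, 0, 0],
  ],
  grip=[1, 1, 1, 1, 1, 1, 1, 1, 1, 1],
)

```text
time_s: 8.05
ee_pos: [0.4686, -0.1247, 0.1092]
eef_rot: [-1.57, 0.0, -0.173]
force: [0.1, -0.2, 0.3]
grip_width: 0.0003
```

```bash
cat > look.py <<'E'
import sys
from h import *
np.set_printoptions(precision=4,suppress=True)
tag=sys.argv[1]
o=ctrl.get_obs();print(o['time_s'],o['ee_pos'],'rack',toR(o['ee_pos']),o['eef_rot'],o['force'])
for n in ['wrist','top','scene']:
    c=ctrl.camera(n);save(c,n+tag)
    for d in ctrl.trace('wheel',c):
        w=at_z(c,d['point'],.02 if n!='x' else 0)
        if n!='wrist' or True:
            col=c['img'][d['pixels']].mean(0)
            print(n,np.round(d['point']),round(d['confidence'],2),d['pixels'].sum(),w[:2],'rack',toR(w),col.astype(int))
E
python3 look.py 2
```

```text
8.05 [ 0.4686 -0.1247  0.1092] rack [-0.0327 -0.181 ] [-1.5704  0.0001 -0.1725] [ 0.1217 -0.2102  0.2582]
wrist [382. 206.] 0.89 2468 [ 0.4781 -0.0701] rack [-0.0326 -0.1255] [58 51 44]
wrist [177. 153.] 0.86 2731 [ 0.4044 -0.2289] rack [-0.0783 -0.2945] [141  68  63]
wrist [419.  61.] 0.84 3415 [ 0.3688 -0.0296] rack [-0.1472 -0.1042] [77 39 35]
wrist [277.  91.] 0.81 2841 [ 0.3719 -0.139 ] rack [-0.1256 -0.2114] [ 69  78 110]
wrist [357. 260.] 0.27 1672 [ 0.524  -0.0977] rack [ 0.0173 -0.1449] [102  93  84]
top [428. 269.] 0.89 355 [ 0.3671 -0.1353] rack [-0.131  -0.2086] [46 56 81]
top [381. 268.] 0.74 318 [ 0.365  -0.0276] rack [-0.1513 -0.1028] [73 34 33]
top [398. 219.] 0.57 316 [ 0.479  -0.0672] rack [-0.0322 -0.1225] [53 51 47]
scene [227. 236.] 0.77 349 [ 0.4745 -0.0737] rack [-0.0355 -0.1297] [60 56 46]
scene [152. 244.] 0.72 390 [ 0.4156 -0.2313] rack [-0.0669 -0.295 ] [112  52  46]
scene [231. 197.] 0.67 283 [ 0.3712 -0.0287] rack [-0.145  -0.1028] [67 26 23]
scene [179. 220.] 0.65 90 [ 0.3767 -0.1596] rack [-0.1174 -0.231 ] [51 64 94]
scene [289. 259.] 0.46 1936 [0.5929 0.0282] rack [ 0.0638 -0.0092] [112 109  98]
```

View pics/wrist2.png

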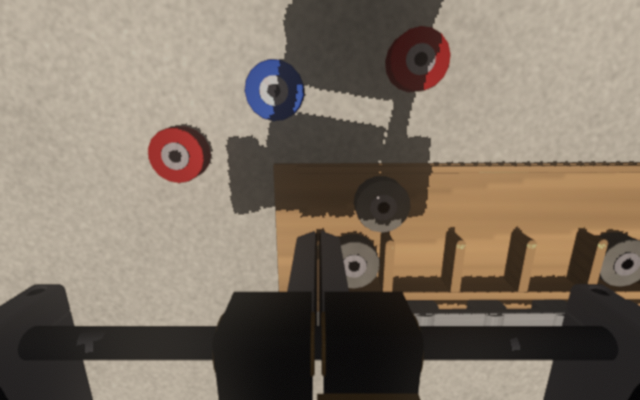

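Request:
play_rows(
  twist=[
    [0, 0, 0],
    [0, 0, 0],
    [0, 0, 0],
    [0, 0, 0],
    [0, 0, 0],
    [0, 0, 0],
    [0, 0, 0],
  ],
  travel=[
    [0, 0, -0.5],
    [0, 0, -0.5],
    [0, 0, -0.4],
    [0, 0, -0.2],
    [0, 0, -0.1],
    [0, 0, 0],
    [0, 0, 0],
  ],
  grip=[1, 1, 1, 1, 1, 1, 1],
)

```text
time_s: 9.05
ee_pos: [0.4692, -0.1246, 0.0252]
eef_rot: [-1.571, -0.001, -0.171]
force: [0.2, 0.3, 0.1]
grip_width: 0.0006
```

Request:
play_rows(
  twist=[
    [0, 0, 0],
    [0, 0, 0],
    [0, 0, 0],
    [0, 0, 0],
    [0, 0, 0],
    [0, 0, 0],
    [0, 0, 0],
    [0, 0, 0],
  ],
  travel=[
    [0.02, 0.1, 0],
    [0.02, 0.1, 0],
    [0.02, 0.1, 0],
    [0.02, 0.1, 0],
    [0.02, 0.1, 0],
    [0.02, 0.1, 0],
    [0.02, 0.1, 0],
    [0, 0, 0],
  ],
  grip=[1, 1, 1, 1, 1, 1, 1, 1],
)

```text
time_s: 9.85
ee_pos: [0.4758, -0.0889, 0.0244]
eef_rot: [-1.571, 0.0, -0.171]
force: [-0.2, -0.1, -0.2]
grip_width: 0.0002
```

```bash
python3 look.py 3
```

```text
9.85 [ 0.4758 -0.0889  0.0244] rack [-0.0317 -0.1445] [-1.5707  0.0002 -0.1706] [-0.1699 -0.0849 -0.1859]
wrist [379. 246.] 0.88 4981 [ 0.4795 -0.0517] rack [-0.0344 -0.1072] [51 46 41]
wrist [ 57. 174.] 0.8 6547 [ 0.4057 -0.2237] rack [-0.078  -0.2892] [139  57  54]
wrist [186.  82.] 0.73 7012 [ 0.3712 -0.139 ] rack [-0.1263 -0.2116] [ 82  96 147]
wrist [399.  39.] 0.56 6705 [ 0.3699 -0.0291] rack [-0.1462 -0.1035] [62 30 28]
wrist [484. 391.] 0.3 2224 [0.6007 0.0068] rack [ 0.0752 -0.029 ] [56 53 49]
top [385. 269.] 0.65 317 [ 0.3639 -0.0374] rack [-0.1507 -0.1127] [53 25 25]
top [400. 217.] 0.44 63 [ 0.483  -0.0704] rack [-0.0277 -0.125 ] [48 46 43]
scene [235. 237.] 0.76 355 [ 0.4839 -0.0575] rack [-0.029  -0.1122] [49 45 37]
scene [152. 244.] 0.74 327 [ 0.4147 -0.2309] rack [-0.0679 -0.2948] [109  43  39]
scene [231. 200.] 0.52 42 [ 0.3791 -0.0316] rack [-0.1367 -0.1044] [46 11 10]
scene [287. 257.] 0.42 2071 [0.5857 0.0276] rack [ 0.0568 -0.011 ] [110 106  95]
```

View pics/wrist3.png

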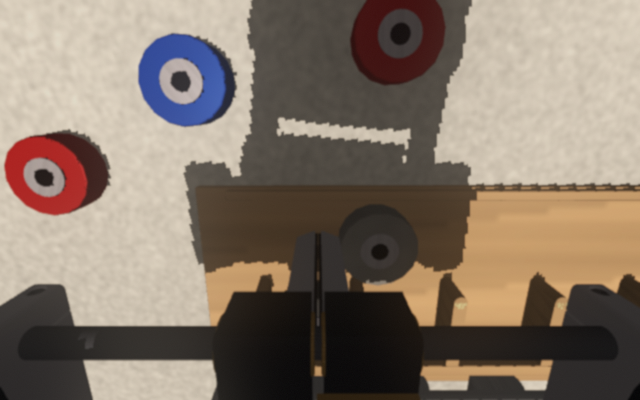

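Request:
play_rows(
  twist=[
    [0, 0, 0],
    [0, 0, 0],
    [0, 0, 0],
    [0, 0, 0],
    [0, 0, 0],
    [0, 0, 0],
    [0, 0, 0],
    [0, 0, 0],
    [0, 0, 0],
    [0, 0, 0],
    [0, 0, 0],
    [0, 0, 0],
  ],
  travel=[
    [0.018, 0.118, 0],
    [0.018, 0.118, 0],
    [0.018, 0.118, 0],
    [0.018, 0.118, 0],
    [0.018, 0.118, 0],
    [0.018, 0.118, 0],
    [0.018, 0.118, 0],
    [0.018, 0.118, 0],
    [0.018, 0.118, 0],
    [0.018, 0.118, 0],
    [0.018, 0.118, 0],
    [0, 0, 0],
  ],
  grip=[1, 1, 1, 1, 1, 1, 1, 1, 1, 1, 1, 1],
)

```text
time_s: 11.35
ee_pos: [0.4857, -0.024, 0.0244]
eef_rot: [-1.571, 0.0, -0.171]
force: [0.3, -0.2, 0.5]
grip_width: 0.0004
```

```bash
python3 look.py 4
```

```text
11.35 [ 0.4857 -0.024   0.0244] rack [-0.0329 -0.0788] [-1.5707  0.0001 -0.1705] [ 0.3161 -0.1653  0.4984]
wrist [378. 247.] 0.88 5140 [0.4903 0.0126] rack [-0.0346 -0.042 ] [55 49 43]
wrist [272.  41.] 0.83 6751 [ 0.3699 -0.0267] rack [-0.1466 -0.1011] [71 39 36]
wrist [  1. 178.] 0.48 41 [ 0.4125 -0.1906] rack [-0.0768 -0.2554] [64 39 35]
top [366. 211.] 0.56 71 [0.4952 0.0073] rack [-0.0288 -0.0464] [45 44 42]
top [468. 252.] 0.55 313 [ 0.4068 -0.2304] rack [-0.0757 -0.2956] [117  55  53]
scene [262. 227.] 0.86 287 [0.4875 0.0068] rack [-0.0364 -0.0482] [43 40 35]
scene [150. 247.] 0.58 357 [ 0.4199 -0.2353] rack [-0.062  -0.2982] [105  45  40]
scene [187. 217.] 0.52 294 [ 0.3791 -0.1409] rack [-0.1181 -0.2121] [54 65 90]
scene [283. 248.] 0.27 9268 [0.5622 0.0278] rack [ 0.0337 -0.0148] [123 102  74]
```

View pics/wrist4.png

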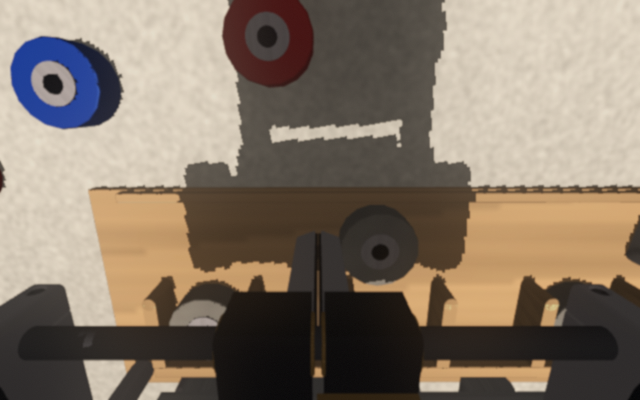

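Request:
play_rows(
  twist=[
    [0, 0, 0],
    [0, 0, 0],
    [0, 0, 0],
    [0, 0, 0],
    [0, 0, 0],
    [0, 0, 0],
  ],
  travel=[
    [0.015, 0.08, 0],
    [0.015, 0.08, 0],
    [0.01, 0.06, 0],
    [0.005, 0.036, 0],
    [0, 0, 0],
    [0, 0, 0],
  ],
  grip=[1, 1, 1, 1, 1, 1],
)

```text
time_s: 12.25
ee_pos: [0.4879, -0.0118, 0.0245]
eef_rot: [-1.571, -0.0, -0.171]
force: [-0.6, 0.7, 0.1]
grip_width: 0.0004
```

```bash
python3 look.py 5;python3 - <<'E'
from h import *
c=ctrl.camera('wrist')
im=cv2.cvtColor(c['img'],cv2.COLOR_RGB2BGR)
im=cv2.resize(im,None,fx=1.25,fy=1.25)
for X in [(-.002,y,.03) for y in (-.06,0,.06)]+[(-.033,-.03,.026),(-.033,-.03,.006)]:
    q=proj(c,W(X));print(X,q);cv2.circle(im,tuple(int(v*1.25) for v in q),3,(0,0,255),1)
cv2.imwrite('pics/w5o.png',im)
E
```

```text
12.25 [ 0.4879 -0.0118  0.0245] rack [-0.0328 -0.0664] [-1.5708 -0.     -0.171 ] [-0.6363  0.7043  0.1305]
wrist [46. 84.] 0.86 7602 [ 0.3724 -0.1334] rack [-0.1261 -0.2059] [ 57  71 121]
wrist [378. 246.] 0.85 5034 [0.4917 0.0247] rack [-0.0352 -0.0298] [54 49 43]
wrist [246.  38.] 0.65 6840 [ 0.3689 -0.0266] rack [-0.1476 -0.1012] [86 41 38]
top [363. 208.] 0.64 74 [0.5006 0.0155] rack [-0.025  -0.0374] [48 47 45]
top [470. 249.] 0.57 341 [ 0.413  -0.2347] rack [-0.0688 -0.2988] [109  50  48]
scene [187. 216.] 0.71 354 [ 0.3768 -0.1398] rack [-0.1206 -0.2114] [56 66 90]
scene [268. 229.] 0.57 320 [0.4995 0.0173] rack [-0.0263 -0.0357] [44 41 35]
scene [150. 247.] 0.55 371 [ 0.42   -0.2362] rack [-0.0617 -0.2991] [105  46  41]
(-0.002, -0.06, 0.03) [327.40692225 304.2366104 ]
(-0.002, 0, 0.03) [428.27156885 304.22844118]
(-0.002, 0.06, 0.03) [529.19445891 304.22026724]
(-0.033, -0.03, 0.026) [379.38263272 253.76029911]
(-0.033, -0.03, 0.006) [373.64213387 239.77711285]
```

View pics/w5o.png

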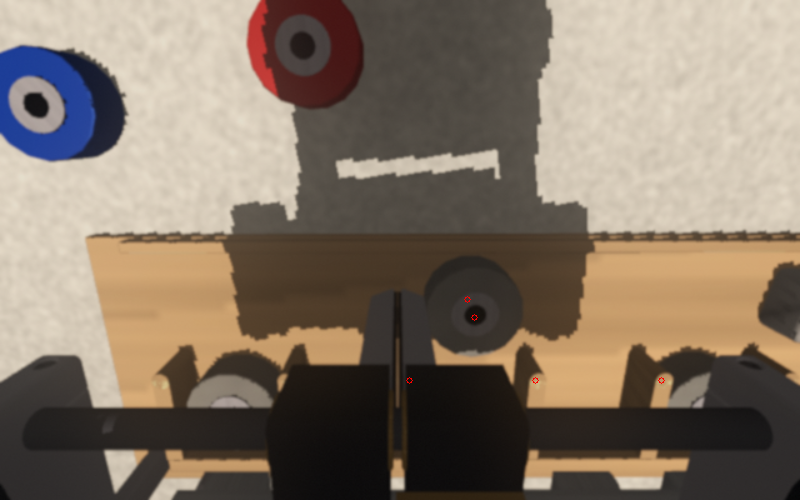

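Request:
play_rows(
  twist=[
    [0, 0, 0],
    [0, 0, 0],
    [0, 0, 0],
    [0, 0, 0],
    [0, 0, 0],
    [0, 0, 0],
    [0, 0, 0],
    [0, 0, 0],
    [0, 0, 0],
    [0, 0, 0],
    [0, 0, 0],
  ],
  travel=[
    [0.003, 0.02, 0],
    [0, 0, 0],
    [-0.034, -0.197, 0],
    [0, 0, 0],
    [-0.296, 0.051, 0],
    [-0.296, 0.051, 0],
    [-0.296, 0.051, 0],
    [0.052, 0.305, 0],
    [0.052, 0.305, 0],
    [0.052, 0.305, 0],
    [0, 0, 0],
  ],
  grip=[1, 1, 1, 1, 1, 1, 1, 1, 1, 1, 1],
)

```text
time_s: 13.7
ee_pos: [0.4499, 0.0335, 0.0245]
eef_rot: [-1.571, -0.0, -0.17]
force: [-0.2, -0.3, -0.6]
grip_width: 0.0007
```

```bash
python3 look.py 6;python3 - <<'E'
from h import *
c=ctrl.camera('wrist')
im=cv2.cvtColor(c['img'],cv2.COLOR_RGB2BGR)
im=cv2.resize(im,None,fx=1.25,fy=1.25)
for X in [(-.002,y,.03) for y in (-.06,0,.06)]+[(-.033,-.03,.026)]:
    q=proj(c,W(X));print(X,q);cv2.circle(im,tuple(int(v*1.25) for v in q),3,(0,0,255),1)
cv2.imwrite('pics/w6o.png',im)
E
```

```text
13.7 [0.4499 0.0335 0.0245] rack [-0.0779 -0.0282] [-1.5706 -0.0003 -0.17  ] [-0.165  -0.2839 -0.5646]
wrist [183. 128.] 0.83 6254 [ 0.3677 -0.025 ] rack [-0.149  -0.0997] [163  72  68]
wrist [ 20. 167.] 0.75 3220 [ 0.3729 -0.1202] rack [-0.1278 -0.1928] [30 42 82]
top [430. 267.] 0.75 274 [ 0.3715 -0.1422] rack [-0.1254 -0.2146] [ 65  78 108]
top [470. 252.] 0.66 318 [ 0.408  -0.2332] rack [-0.0741 -0.2982] [108  51  49]
top [354. 168.] 0.22 1457 [0.5947 0.0376] rack [0.0641 0.0004] [127 126 119]
scene [268. 224.] 0.82 326 [0.4855 0.0225] rack [-0.0411 -0.033 ] [92 86 74]
scene [236. 201.] 0.7 125 [ 0.3886 -0.022 ] rack [-0.1289 -0.0933] [85 31 27]
scene [152. 247.] 0.59 409 [ 0.4228 -0.231 ] rack [-0.0599 -0.2935] [107  51  45]
(-0.002, -0.06, 0.03) [268.70295259 365.90477712]
(-0.002, 0, 0.03) [363.26151488 365.86943827]
(-0.002, 0.06, 0.03) [457.88358635 365.83407569]
(-0.033, -0.03, 0.026) [315.87624106 320.15135749]
```

View pics/w6o.png

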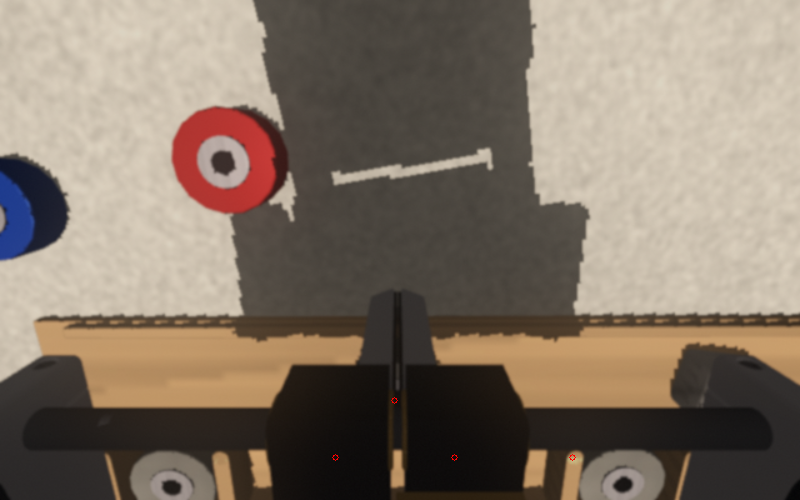

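Request:
play_rows(
  twist=[
    [0, 0, 0],
    [0, 0, 0],
    [0, 0, 0],
    [0, 0, 0],
    [0, 0, 0],
    [0, 0, 0],
    [0, 0, 0],
    [0, 0, 0],
  ],
  travel=[
    [0.118, -0.021, 0],
    [0.118, -0.021, 0],
    [0.118, -0.021, 0],
    [0.118, -0.021, 0],
    [0.118, -0.021, 0],
    [0.118, -0.021, 0],
    [0.118, -0.021, 0],
    [0, 0, 0],
  ],
  grip=[1, 1, 1, 1, 1, 1, 1, 1],
)

```text
time_s: 14.85
ee_pos: [0.4918, 0.0252, 0.0244]
eef_rot: [-1.571, -0.0, -0.171]
force: [0.1, -0.5, -0.8]
grip_width: 0.0005
```

```bash
python3 look.py 7
python3 - <<'E'
import cv2
im=cv2.imread('pics/scene7.png')[185:305,180:400];cv2.imwrite('pics/scene7z.png',cv2.resize(im,None,fx=3.6,fy=3.6,interpolation=cv2.INTER_CUBIC))
E
```

```text
14.85 [0.4918 0.0252 0.0244] rack [-0.0353 -0.0293] [-1.5707 -0.0005 -0.1712] [ 0.0585 -0.4959 -0.8096]
wrist [176.  44.] 0.92 7595 [ 0.369  -0.0249] rack [-0.1478 -0.0994] [156  68  64]
wrist [11. 94.] 0.74 2104 [ 0.3775 -0.1161] rack [-0.124  -0.1879] [19 27 53]
wrist [287. 282.] 0.5 201 [0.5103 0.0038] rack [-0.0134 -0.0472] [65 55 46]
top [468. 252.] 0.58 327 [ 0.4081 -0.23  ] rack [-0.0745 -0.2949] [109  50  49]
scene [189. 219.] 0.85 289 [ 0.3875 -0.1385] rack [-0.1103 -0.2083] [46 58 87]
scene [150. 244.] 0.77 392 [ 0.4141 -0.2337] rack [-0.068  -0.2976] [107  50  44]
scene [272. 238.] 0.69 341 [0.5257 0.0165] rack [-0.0004 -0.0321] [89 83 71]
```

View pics/scene7z.png

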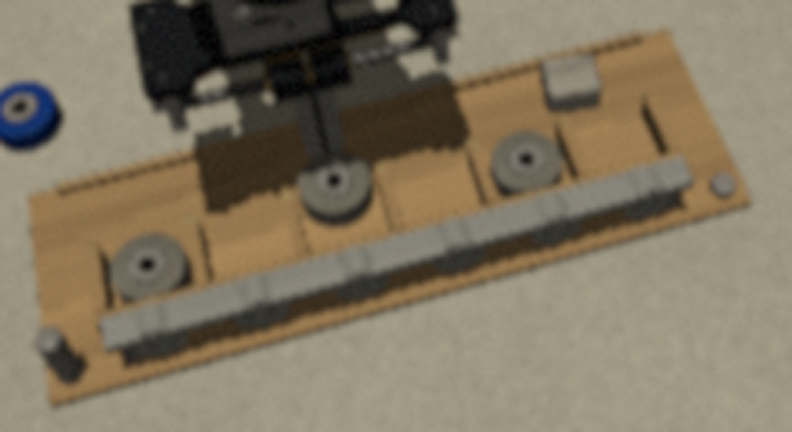

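Request:
play_rows(
  twist=[
    [0, 0, 0],
    [0, 0, 0],
    [0, 0, 0],
    [0, 0, 0],
    [0, 0, 0],
    [0, 0, 0],
  ],
  travel=[
    [0.1, -0.017, 0],
    [0.1, -0.017, 0],
    [0.1, -0.017, 0],
    [0.1, -0.017, 0],
    [0.06, -0.01, 0],
    [0, 0, 0],
  ],
  grip=[1, 1, 1, 1, 1, 1],
)

```text
time_s: 15.75
ee_pos: [0.5144, 0.0214, 0.0244]
eef_rot: [-1.571, -0.0, -0.171]
force: [-0.7, 0.5, -0.1]
grip_width: 0.0003
```

Request:
play_rows(
  twist=[
    [0, 0, 0],
    [0, 0, 0],
    [0, 0, 0],
  ],
  travel=[
    [0.03, -0.005, 0],
    [0.02, -0.003, 0],
    [0, 0, 0],
  ],
  grip=[1, 1, 1],
)

```text
time_s: 16.05
ee_pos: [0.5165, 0.021, 0.0244]
eef_rot: [-1.571, 0.0, -0.171]
force: [0.0, 0.1, -0.2]
grip_width: 0.0004
```

```bash
python3 look.py 8
```

```text
16.05 [0.5165 0.021  0.0244] rack [-0.0102 -0.0292] [-1.5708  0.0001 -0.1711] [ 0.0384  0.1201 -0.2203]
wrist [ 8. 50.] 0.85 1372 [ 0.3822 -0.1126] rack [-0.1199 -0.1837] [15 22 44]
wrist [175.  17.] 0.84 3305 [ 0.3822 -0.0259] rack [-0.1346 -0.0983] [156  58  54]
wrist [290. 277.] 0.53 246 [0.5322 0.0016] rack [ 0.0085 -0.0457] [71 61 50]
wrist [312. 231.] 0.47 91861 [0.5043 0.0208] rack [-0.0222 -0.0315] [145 117  85]
top [467. 251.] 0.75 329 [ 0.4085 -0.227 ] rack [-0.0746 -0.2919] [110  51  49]
top [443. 182.] 0.58 83 [ 0.5671 -0.1715] rack [ 0.0722 -0.2104] [78 75 71]
scene [151. 244.] 0.89 344 [ 0.4152 -0.2315] rack [-0.0672 -0.2952] [106  43  38]
scene [272. 242.] 0.67 304 [0.536  0.0108] rack [ 0.0107 -0.036 ] [91 85 73]
scene [186. 216.] 0.63 328 [ 0.3757 -0.1424] rack [-0.1212 -0.2142] [52 63 90]
scene [429. 165.] 0.57 814 [0.5104 0.464 ] rack [-0.0912  0.4063] [87 72 57]
scene [234. 191.] 0.5 66 [ 0.3556 -0.0159] rack [-0.1625 -0.0928] [97 46 41]
```

Request:
play_rows(
  twist=[
    [0, 0, 0],
    [0, 0, 0],
  ],
  travel=[
    [0.02, -0.003, 0],
    [0, 0, 0],
  ],
  grip=[1, 1],
)

```text
time_s: 16.55
ee_pos: [0.5169, 0.021, 0.0244]
eef_rot: [-1.571, 0.002, -0.171]
force: [-6.3, 0.1, 4.8]
grip_width: 0.0004
```

Request:
play_rows(
  twist=[
    [0, 0, 0],
    [0, 0, 0],
  ],
  travel=[
    [0.02, -0.003, 0],
    [0, 0, 0],
  ],
  grip=[1, 1],
)

```text
time_s: 16.75
ee_pos: [0.517, 0.021, 0.0243]
eef_rot: [-1.571, 0.004, -0.171]
force: [-12.2, 1.9, 10.6]
grip_width: 0.0005
```

Request:
play_rows(
  twist=[
    [0, 0, 0],
    [0, 0, 0],
  ],
  travel=[
    [0.02, -0.003, 0],
    [0, 0, 0],
  ],
  grip=[1, 1],
)

```text
time_s: 16.95
ee_pos: [0.5171, 0.021, 0.0243]
eef_rot: [-1.571, 0.006, -0.171]
force: [-18.5, 2.8, 15.9]
grip_width: 0.0009
```

Request:
play_rows(
  twist=[
    [0, 0, 0],
    [0, 0, 0],
    [0, 0, 0],
    [0, 0, 0],
    [0, 0, 0],
    [0, 0, 0],
    [0, 0, 0],
    [0, 0, 0],
    [0, 0, 0],
    [0, 0, 0],
    [0, 0, 0],
    [0, 0, 0],
  ],
  travel=[
    [-0.06, 0.01, 0],
    [-0.1, 0.017, 0],
    [-0.3, 0.05, 0],
    [-0.4, 0.07, 0],
    [0, 0, 0],
    [0, 0, 0.4],
    [0, 0, 0.8],
    [0, 0, 0.8],
    [-0.4, 0, 0.8],
    [-0.6, 0, 0.6],
    [-0.6, 0, 0],
    [0, 0, 0],
  ],
  grip=[1, 1, 1, 1, 1, 1, 1, 1, 1, 1, 1, 1],
)

```text
time_s: 18.15
ee_pos: [0.3954, 0.0279, 0.1956]
eef_rot: [-1.57, -0.003, -0.171]
force: [-0.1, 0.1, 1.4]
grip_width: 0.0001
```

```bash
python3 look.py 9
python3 - <<'E'
from h import *
for n,r in [('scene',(180,185)),('top',(240,130))]:
    im=cv2.imread(f'pics/{n}9.png')[r[1]:r[1]+120,r[0]:r[0]+220];cv2.imwrite(f'pics/{n}9z.png',cv2.resize(im,None,fx=3.6,fy=3.6,interpolation=cv2.INTER_CUBIC))
    c=ctrl.camera(n);print(n,(proj(c,W((.021,-.03,.026)))-r)*3.6)
c=ctrl.camera('wrist');print(proj(c,W((.021,-.03,.026))))
E
```

```text
18.15 [0.3954 0.0279 0.1956] rack [-0.1307 -0.0429] [-1.5705 -0.0026 -0.171 ] [-0.1212  0.0842  1.4106]
wrist [102. 225.] 0.9 1545 [ 0.4031 -0.2257] rack [-0.0801 -0.2916] [104  52  48]
wrist [268. 165.] 0.72 1448 [ 0.3676 -0.0218] rack [-0.1497 -0.0967] [64 40 36]
wrist [380. 260.] 0.67 21110 [0.5017 0.0853] rack [-0.0357  0.0316] [131 101  69]
wrist [169. 183.] 0.61 1558 [ 0.3686 -0.1345] rack [-0.1296 -0.2076] [63 68 98]
top [472. 252.] 0.88 357 [ 0.4079 -0.2383] rack [-0.0733 -0.3032] [104  49  47]
scene [151. 247.] 0.93 392 [ 0.4223 -0.2329] rack [-0.06   -0.2954] [102  47  41]
scene [272. 246.] 0.75 280 [0.5454 0.0084] rack [ 0.0204 -0.0368] [99 93 80]
scene [186. 217.] 0.71 337 [ 0.3762 -0.1428] rack [-0.1207 -0.2144] [50 60 85]
scene [341.69852494 212.48344954]
top [444.42160122 209.63264473]
[327.64464665 304.19365213]
```

View pics/scene9z.png

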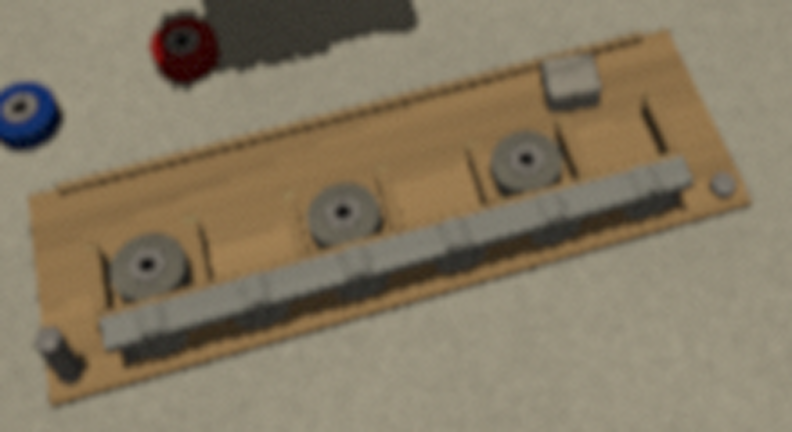

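View pics/top9z.png

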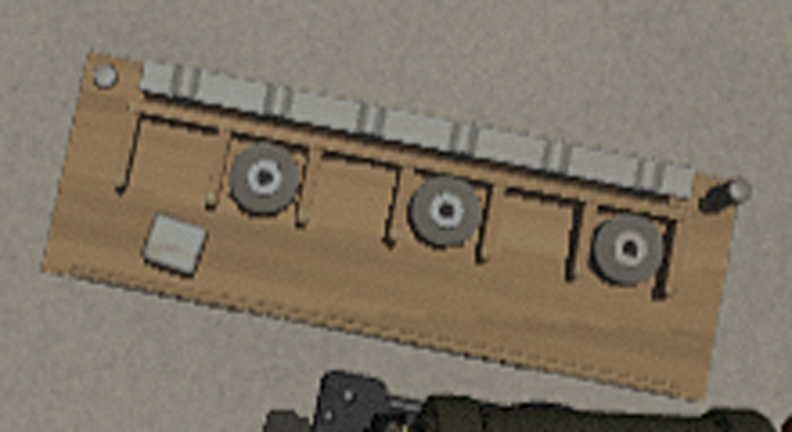

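View pics/wrist9.png

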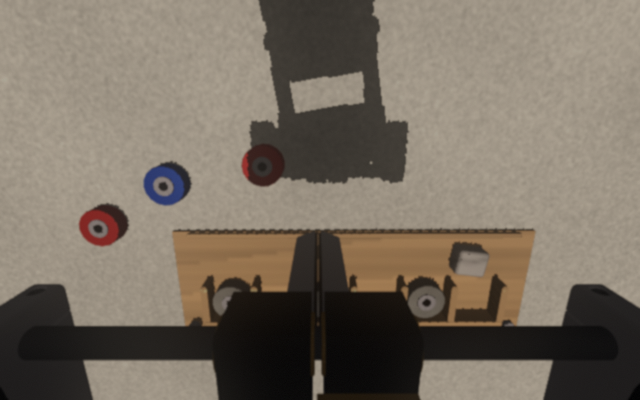

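Both zoomed views show the wheel in the third gap from the post. Its hub is at (343,211) in the scene zoom (predicted home (342,212)) and at (446,211) in the top zoom (predicted (444,210)). It lies flat and collinear with the two stowed wheels, and nothing else has moved. The arm is clear.

```bash
python3 -c "
from h import *
print(ctrl.get_obs()['joint_vel']);print(ctrl.hand_in())"
```

```text
[ 0.0005284  -0.00699458  0.0033038   0.00019093 -0.00041397  0.00208832]
the job is handed in; nothing more can be done
None
```

I counted the gaps by touch, stowed the loose wheel in the third gap from the post, and handed the job in at about 18 s. `hand_in()` reports no verdict, so success isn't confirmed.

- **Counting:** The post is at the right end. I ran the closed fingertip along the rail from the first bump to the third and stopped there, 60 mm short of the fourth. Upward force was 3–4 N on the bumps and about 2 N on the flats between them.
- **Stowing:** I slid the wheel along the lane until it faced the third gap, then pushed it in. It stopped firmly against the back wall, with the push reaching 18 N, then I backed off and lifted clear.
- **Last checks:**
  - The wheel's hub is within about 1 mm of the predicted home position in both the scene and top pictures.
  - It lies flat and in line with the two wheels already stowed, and those wheels and the stone sit at the same pixels as at the start.
  - The rail looks fully up.
- **Not checked or disagreeing:**
  - I didn't measure the jar again at the end; the arm did not go back near it after the start.
  - The detector missed the stowed wheel in the last top picture, and in the scene it put the wheel about 7 mm off the gap's middle line. I relied on the pictures, where I read the hub by eye.
  - The wrist camera put the rack about 1.5 mm further left than the other two cameras, so I pushed the wheel an extra 1 mm along the lane.

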